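Tip the tall carton into its outlined place and square it to the rail

ROBOT

A 6-joint arm with a two-finger parallel gripper is mounted at the origin on a cart in front of the work surface, level with it; the furniture and walls round the work are solid. World frame = base frame: x ahead of the robot, y to its left, z up, the work surface at z = 0. Lengths are in mm, angles in degrees, forces in N, time in s.
With the tool pointing down it reaches from about 300 to 850 mm from the base axis. Payload 4.2 kg.
Tool frame: the origin (TCP) lies midway between the tips of the shut fingers; the grasp point (between the pads) lies 19 mm behind it (env.grip_point_offset is the distance from the TCP to the grasp point, in mm); z points along the fingers, x is the direction in which the jaws open and shut, and the axes are right-handed (so a half turn about z gives the same grasp; the last joint's range is limited). The gripper opens to 91 mm and grips with 3 to 60 N. Pads are 32 mm wide; open, the fingers measure 118 mm over their backs; the gripper's body (76 mm by 178 mm) begins 60 mm behind the grasp point.
Start: joints at [-70.245, 18.312, 89.639, -0, 72.044, -1.146], TCP at [205.143, -537.18, 185.976] pointing down, gripper open.
Joint ranges: [-177.97, 177.97], [-48.28, 115.42], [12.27, 149.76], [-77.06, 257.06], [2.81, 150.46], [-146.56, 146.56]. Speed limits (degrees/s): [147.25, 147.25, 180, 180, 180, 180].

INTERFACE

Orientations are given as [roll, pitch, yaw] about the fixed x, y, z axes, in that order (R = Rz(yaw) Ry(pitch) Rx(roll)).
In Python, from workcell import env gives the robot as it stands.
- The arm moves only by the shell command python3 -m pendant 'ROWS' [FORCE]. ROWS is JSON, a list of rows, each an object with "xyz": the shift along the tool's x, y, z in m, a list of three; "roll": the turn about the tool's z in degrees; "jaw": the closure, from 0 (fully open) to 1 (shut). A call has exactly 8 rows; each row is the pose to reach, as a shift and turn from the pose commanded when the call began, along the tool's axes at that moment; what a row does not reach only later rows make up. A row lasts 1/8 s, in which the tool goes at most 62.5 mm and 10.7 degrees, less where a joint would pass 70% of its speed; a pose out of reach is approached as far as the arm can. A call with a gripper value outside its range is refused whole. The fingers move at their own pace and stop on an object; FORCE is the grip in N (left out, the last holds). Time passes only in rows, so rows that repeat a pose let the fingers close, or fill a call up. It gives the time, the measured TCP pose, the force and the opening at its end, in the units of the state.
- env.state(): the state, without advancing time (a new reading comes with each control period).
- env.grab_frame(name): name is "scene" or "side" or "wrist"; returns (picture, depth): 400x640x3 uint8, blue, green, red; 400x640 float32, mm along the optical axis (not along the pixel's ray), 0 where there is no reading.
- env.camera_params(name): a dict with "camera_matrix" (3x3 intrinsics, pixels), "cam_to_world" (4x4, takes a point from camera to world coordinates); the wrist camera has in their place "hand_eye" (4x4, takes a point from camera to tool coordinates, whose origin is the TCP and whose axes are the tool frame's). Camera axes: x right, y up, looking along -z (the intrinsics and any distortion apply to the point x, -y, -z); pixel columns grow to the right and rows downward; lengths in mm; the calibration is good to about 2 mm. A picture is of the moment at which its call begins: read the wrist's pose just before it. camera_params takes no time and is no camera call.
- env.job_done(): hands the job in, once; it reports no verdict.
The state is a dict: "time_s": time; "qpos": joint angles; "qvel": joint speeds; "effort": joint torques, N m; "ee_pos": TCP position; "ee_rot": TCP orientation; "force": force on the tool from outside, world axes, zero at the start; "torque": the same for the moment, N m; "gripper_width": finger opening in mm.
Only numpy, scipy, OpenCV 4.12 (cv2) and the standard library are available. Lean on these libraries where they do the work, as an engineer would, in place of code of your own. Each camera call takes 0.05 s, during which the arm holds its last target. There are 200 camera calls.

TASK

The tall carton has to go into a shallow drawer lying down: push it over from behind, high up, so that it topples toward the middle of the packing board and comes to lie on its broad face wholly inside the outlined place. Then push the lying carton away from you until its long side is flush along the board's low back rail, still inside the outline. Do not lift it at any time, and leave the short carton standing where it is and the salt shaker and egg timer undisturbed.

Things in the scene. Friction and masses are not known exactly. Their poses are not given: they have to be found in the camera images.
- board: Fixed grey packing board on the worktop, 250 (its x) by 420 (its y) by 8 mm thick. Origin at the centre of its underside; x points roughly away from the robot, y to the left along its length. The outlined place on it spans x = -115 to +85 mm and y = -150 to +150 mm: a flat white inlaid line (no step) on three sides, the back rail on the fourth.
- rail_mid (a point): Middle of the face, toward the robot, of the low fixed wooden back rail, at the foot of that face on the board's top (board frame x = +85, y = 0, z = 8 mm). The rail is 18 mm high above the board's top and runs along the board's y from -185 to +185 mm.
- tall_carton: The taller of two plain cardboard cartons with paper labels: loose rigid box, 110 (x) by 44 (y) by 180 mm high (z), 0.15 to 0.4 kg, origin at the centre of its foot. Stands at the left or right end of the outline, its broad faces (y) looking along the board's length within 0.1 rad. Its x points roughly to the rail, also after it has been toppled along the board.
- tall_mid (a point): Centre of the tall carton's volume, 90 mm above its foot.
- foot_back (a point): Middle of the 44 mm edge of the tall carton's foot on the rail side (carton frame x = +55, y = 0, z = 0 mm).
- foot_front (a point): The same on the robot's side (x = -55, y = 0, z = 0 mm).
- top_back (a point): Middle of the 44 mm edge of the tall carton's top on the rail side (x = +55, y = 0, z = 180 mm).
- top_front (a point): The same on the robot's side (x = -55, y = 0, z = 180 mm).
- short_carton: The short cardboard carton, 100 (x) by 44 (y) by 105 mm high, loose, standing at the other end of the outline, partly in it; the tall carton just has room to fall: at least 25 mm remain between its landed top and the short carton. Origin at the centre of its foot, z up. To be left standing.
- salt_shaker: Salt shaker, 44 mm across, 90 mm high, loose, on the worktop just beyond the board's left end. Origin at the centre of its foot, z up. Bystander.
- egg_timer: Round egg timer, 69 mm across, 61 mm high, loose, on the worktop just beyond the board's right end. Origin at the centre of its foot, z up. Bystander.
Mind the look-alikes: they are no part of the job. What is shaped like the tall_carton but pink or turquoise is not meant.

How it is judged:
By the outcome, as a careful person would: the job done as asked, in the order asked, and still so for the second after the job is handed in, with the robot touching nothing.
It also fails if it takes over 54 s, if anything falls off the work surface, if the arm or the gripper's body presses on something with over 40 N, if the wrist force passes 120 N, or if a joint passes its speed limit or range.

## Working session

There is one attempt and no reset: what is moved stays moved. The work goes in short steps, Python scripts to look and compute and a shell command to move; the robot and the scene stay as the last step left them, time stands still between calls to the robot, and variables do not carry over. Pictures are saved under pics/ and viewed, about 8 in all and at most 12, crops included, and the job is handed in when it is done.

```bash
mkdir -p pics; ls
python3 - <<'E'
from workcell import env
import cv2,numpy as np,pickle
s=env.state();print(s)
D={}
for n in ("scene","side"):
    p,d=env.grab_frame(n);c=env.camera_params(n);print(n,{k:np.round(v,3).tolist() if not isinstance(v,str) else v for k,v in c.items()})
    D[n]=(p,d,c);cv2.imwrite(f"pics/{n}0.png",p)
pickle.dump(D,open("f0.pkl","wb"))
E
```

```text
pics
{'time_s': 0.0, 'qpos': array([-7.02453996e+01,  1.83535238e+01,  8.97057277e+01, -9.08139576e-04,
        7.20409256e+01, -1.14580494e+00]), 'qvel': array([-0.05275037,  0.10133788, -0.07531206, -0.03413657,  0.1004569 ,
       -0.0285896 ]), 'effort': array([-1.24298440e-03, -4.12459016e+01, -2.31975031e+01,  7.26688164e-02,
        4.58848535e-02, -1.73634344e-04]), 'ee_pos': array([ 204.94553917, -536.66830815,  185.10601739]), 'ee_rot': array([-1.79998860e+02,  1.00174295e-01, -6.90993129e+01]), 'force': array([-0.09006577,  0.41318854,  1.00410857]), 'torque': array([0.00455039, 0.00054475, 0.00635099]), 'gripper_width': 91.11599782457067}
scene {'camera_matrix': [[469.657, 0.0, 320.58], [0.0, 469.657, 197.775], [0.0, 0.0, 1.0]], 'cam_to_world': [[-0.433, 0.612, -0.662, -219.663], [-0.901, -0.289, 0.323, 463.266], [0.006, 0.736, 0.677, 955.14], [0.0, 0.0, 0.0, 1.0]]}
side {'camera_matrix': [[406.371, 0.0, 322.994], [0.0, 406.371, 204.919], [0.0, 0.0, 1.0]], 'cam_to_world': [[-1.0, -0.013, 0.024, 604.356], [0.027, -0.63, 0.777, 852.181], [0.005, 0.777, 0.63, 796.244], [0.0, 0.0, 0.0, 1.0]]}
```

View pics/scene0.png

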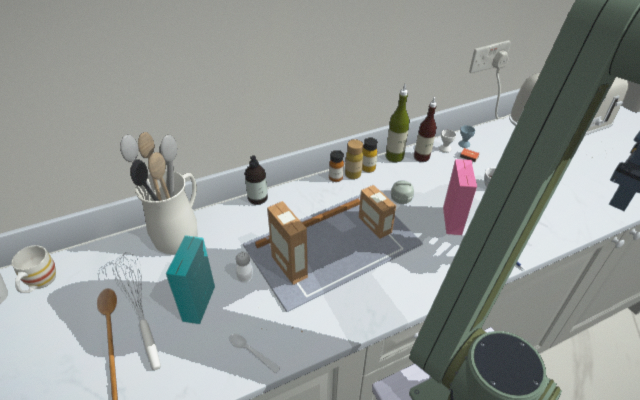

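View pics/side0.png

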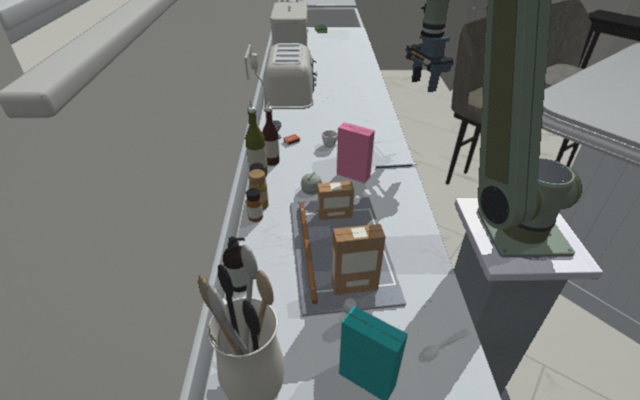

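The scene view shows:
- **Target:** the brown tall carton, at (288,243), standing at the left end of the board.
- **Look-alikes:** turquoise box (192,280), pink box (460,198), and the short brown carton (377,210).
- **Bystanders:** shaker (243,265), timer (402,190).

The tall brown carton fits the description. Next I'll measure it.

```bash
cat > h.py <<'E'
import numpy as np,cv2
def cloud(p,d,c):
    K=c["camera_matrix"];v,u=np.mgrid[:400,:640]
    P=np.stack([(u-K[0,2])/K[0,0]*d,-(v-K[1,2])/K[1,1]*d,-d,np.ones_like(d)],-1)
    W=(P@np.array(c["cam_to_world"]).T)[...,:3]; W[d<=0]=np.nan
    return W
def rect(xy):
    (cx,cy),(w,h),a=cv2.minAreaRect(xy.astype(np.float32)); 
    if w<h: w,h,a=h,w,a+90
    return f"c=({cx:.0f},{cy:.0f}) {w:.0f}x{h:.0f} long-axis {(a+90)%180-90:.1f}deg"
E
python3 - <<'E'
from h import *
import pickle
D=pickle.load(open("f0.pkl","rb"))
for n in D:
    p,d,c=D[n];W=cloud(p,d,c);X,Y,Z=np.moveaxis(W,-1,0)
    print(n)
    hsv=cv2.cvtColor(p,cv2.COLOR_BGR2HSV)
    boxes={"scene":dict(tall=(262,200,312,285),short=(355,183,398,240),shaker=(233,247,254,282),timer=(390,178,416,206),teal=(165,230,218,326),pink=(440,155,480,238)),
           "side":dict(tall=(328,220,388,298),short=(315,178,358,222),shaker=(338,296,360,316),timer=(298,170,325,196),teal=(335,305,410,400),pink=(333,120,377,183))}[n]
    for k,(a,b,e,f) in boxes.items():
        m=np.zeros(d.shape,bool);m[b:f,a:e]=1
        z=Z[m&(Z>20)];
        if len(z)<10: print(k,"none");continue
        zt=np.nanpercentile(z,97);t=m&(abs(Z-zt)<6)
        print(k,"ztop",round(float(zt)),"n",t.sum(),rect(np.c_[X[t],Y[t]]), "med",np.nanmedian(X[t]).round(),np.nanmedian(Y[t]).round())
    r=(hsv[...,0]<18)&(hsv[...,1]>110)&(Z>14)&(Z<36)&(Y>-350)&(Y<350)
    nn,l,s,_=cv2.connectedComponentsWithStats(r.astype(np.uint8))
    for i in range(1,nn):
        if s[i,4]>40: q=l==i;print("rail-ish",s[i].tolist(),rect(np.c_[X[q],Y[q]]),np.nanmax(Z[q]).round())
    # board: grey pixels at z ~8
    b=(Z>3.5)&(Z<14)&(p.max(-1)<175)&(X>300)&(X<800)&(abs(Y)<400)
    b=cv2.morphologyEx(b.astype(np.uint8),cv2.MORPH_OPEN,np.ones((3,3)))
    nn,l,s,_=cv2.connectedComponentsWithStats(b);i=1+s[1:,4].argmax();q=l==i
    print("board",s[i].tolist(),rect(np.c_[X[q],Y[q]]),np.nanmedian(Z[q]).round(1))
E
```

```text
scene
tall ztop 191 n 674 c=(504,199) 113x45 long-axis 7.8deg med 500.0 200.0
short ztop 117 n 446 c=(539,-75) 104x48 long-axis 6.7deg med 536.0 -74.0
shaker ztop 91 n 78 c=(525,309) 28x27 long-axis 86.3deg med 523.0 310.0
timer ztop 114 n 21 c=(505,-100) 22x13 long-axis -32.2deg med 501.0 -96.0
teal ztop 184 n 835 c=(499,436) 113x45 long-axis -34.5deg med 495.0 437.0
pink ztop 437 n 56 c=(141,16) 15x6 long-axis 8.0deg med 141.0 16.0
rail-ish [303, 199, 57, 28, 307] c=(624,16) 187x15 long-axis -85.0deg 32.0
rail-ish [256, 239, 14, 8, 67] c=(602,234) 37x14 long-axis -87.2deg 32.0
board [307, 205, 115, 81, 4900] c=(518,3) 322x215 long-axis -85.4deg 9.7
side
tall ztop 189 n 736 c=(506,198) 110x46 long-axis 8.0deg med 507.0 201.0
short ztop 115 n 353 c=(542,-77) 99x49 long-axis 7.9deg med 542.0 -73.0
shaker ztop 181 n 105 c=(535,398) 25x23 long-axis 84.3deg med 533.0 401.0
timer ztop 114 n 75 c=(583,-72) 45x20 long-axis 88.4deg med 581.0 -69.0
teal ztop 181 n 1412 c=(501,435) 110x47 long-axis -34.5deg med 500.0 438.0
pink ztop 181 n 278 c=(468,-288) 110x52 long-axis -29.8deg med 468.0 -285.0
rail-ish [301, 211, 14, 76, 303] c=(623,71) 284x11 long-axis -84.4deg 30.0
rail-ish [311, 290, 6, 13, 56] c=(606,238) 29x10 long-axis -82.8deg 28.0
board [290, 197, 115, 118, 5181] c=(532,59) 422x251 long-axis -84.5deg 8.1
```

Run:
```python
import cv2
p=cv2.imread("pics/scene0.png")[160:320,210:450];cv2.imwrite("pics/crop0.png",cv2.resize(p,None,fx=3.3,fy=3.3,interpolation=cv2.INTER_CUBIC))
```

```text
(no output)
```

View pics/crop0.png

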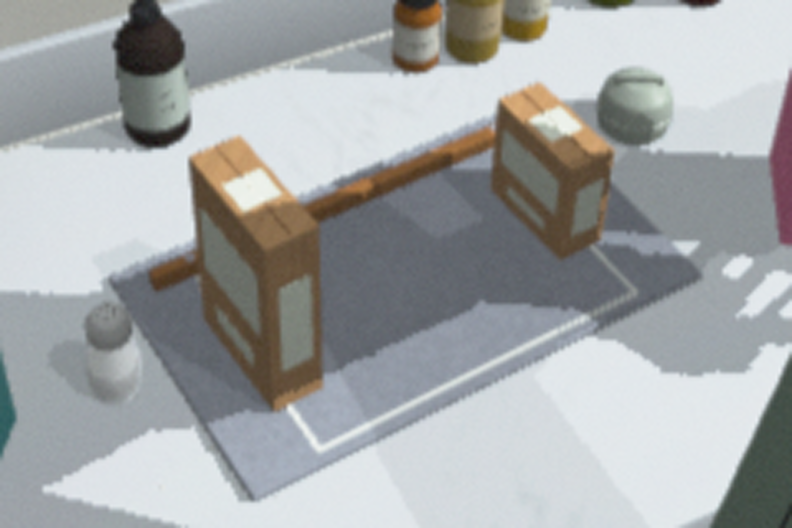

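The crop confirms the choice: the brown, labelled carton straddles the left outline line, and the shaker sits behind it. Two-view agreement:

| Item | Centre (mm) | Notes |
|---|---|---|
| Board | (532,59) | yaw 5.5° |
| Tall carton | (505,199) | yaw 8°, top at z≈189 |
| Short carton | (541,-76) | top at z≈116 |

These sizes match those given. Plan: fly over with the fingers shut, to a point left of the carton at about (495,275).

```bash
python3 -m pendant '[{"xyz":[0,0,-0.05],"roll":0,"jaw":1},{"xyz":[-0.03,-0.03,-0.09],"roll":5,"jaw":1},{"xyz":[-0.07,-0.07,-0.1],"roll":10,"jaw":1},{"xyz":[-0.11,-0.11,-0.1],"roll":15.5,"jaw":1},{"xyz":[-0.155,-0.145,-0.1],"roll":15.5,"jaw":1},{"xyz":[-0.2,-0.18,-0.1],"roll":15.5,"jaw":1},{"xyz":[-0.245,-0.22,-0.1],"roll":15.5,"jaw":1},{"xyz":[-0.29,-0.255,-0.1],"roll":15.5,"jaw":1}]'
```

```text
time_s: 1.1
ee_pos: [340.1, -173.4, 285.7]
ee_rot: [-180.0, 0.0, -84.6]
force: [2.2, -0.3, 0.8]
gripper_width: 14.3
```

```bash
python3 -m pendant '[{"xyz":[-0.05,-0.025,0],"roll":0,"jaw":1},{"xyz":[-0.105,-0.05,0],"roll":0,"jaw":1},{"xyz":[-0.16,-0.075,0],"roll":0,"jaw":1},{"xyz":[-0.215,-0.1,0],"roll":0,"jaw":1},{"xyz":[-0.27,-0.125,0],"roll":0,"jaw":1},{"xyz":[-0.33,-0.15,0],"roll":0,"jaw":1},{"xyz":[-0.385,-0.175,0],"roll":0,"jaw":1},{"xyz":[-0.437,-0.197,0],"roll":0,"jaw":1}]'
```

```text
time_s: 2.1
ee_pos: [495.1, 280.5, 285.3]
ee_rot: [180.0, -0.0, -84.6]
force: [1.3, -0.5, -1.2]
gripper_width: 0.3
```

```bash
python3 -m pendant '[{"xyz":[0,0,0.03],"roll":-2.6,"jaw":1},{"xyz":[0,0,0.06],"roll":-2.6,"jaw":1},{"xyz":[0,0,0.09],"roll":-2.6,"jaw":1},{"xyz":[0,0,0.12],"roll":-2.6,"jaw":1},{"xyz":[0,0,0.125],"roll":-2.6,"jaw":1},{"xyz":[0,0,0.125],"roll":-2.6,"jaw":1},{"xyz":[0,0,0.125],"roll":-2.6,"jaw":1},{"xyz":[0,0,0.125],"roll":-2.6,"jaw":1}]'
python3 - <<'E'
from workcell import env
import cv2
a=env.grab_frame("scene")[0];b=env.grab_frame("side")[0]
cv2.imwrite("pics/pre.png",cv2.hconcat([cv2.resize(a[130:330,190:390],(400,400)),cv2.resize(b[150:350,270:470],(400,400))]))
E
```

```text
time_s: 3.1
ee_pos: [495.5, 278.6, 162.0]
ee_rot: [-179.9, 0.0, -82.0]
force: [-0.7, 0.0, -0.0]
gripper_width: 0.8
```

View pics/pre.png

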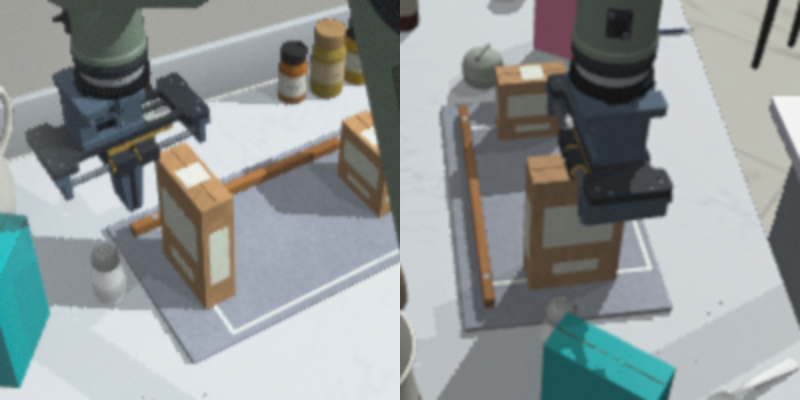

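The fingers are shut, behind and high on the broad face (left view, tip at about (130,200)), and clear of the shaker. Now I'll push it over.

```bash
python3 -m pendant '[{"xyz":[0.02,0,0],"roll":0,"jaw":1},{"xyz":[0.035,0,0],"roll":0,"jaw":1},{"xyz":[0.045,0,0],"roll":0,"jaw":1},{"xyz":[0.055,0,0],"roll":0,"jaw":1},{"xyz":[0.065,0,0],"roll":0,"jaw":1},{"xyz":[0.075,0,0],"roll":0,"jaw":1},{"xyz":[0.085,0,0],"roll":0,"jaw":1},{"xyz":[0.092,0,0],"roll":0,"jaw":1}]'
python3 - <<'E'
from workcell import env
import cv2,pickle
D={n:(*env.grab_frame(n),env.camera_params(n)) for n in("scene","side")};pickle.dump(D,open("f1.pkl","wb"))
a=D["scene"][0];b=D["side"][0]
cv2.imwrite("pics/tip.png",cv2.hconcat([cv2.resize(a[130:330,220:420],(400,400)),cv2.resize(b[150:350,270:470],(400,400))]))
E
```

```text
time_s: 4.2
ee_pos: [507.8, 186.6, 160.9]
ee_rot: [-180.0, -0.0, -82.0]
force: [-0.1, 1.4, 0.5]
gripper_width: 0.3
```

View pics/tip.png

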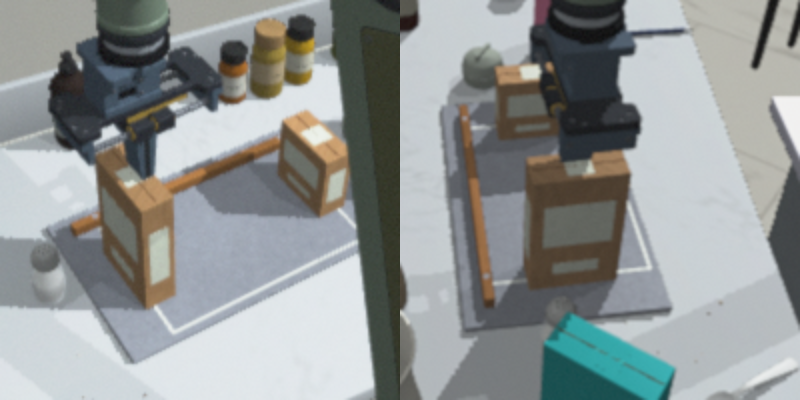

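The force is near zero, and the picture doesn't clearly show whether the carton has moved. I'll measure it from depth before going on.

Run:
```python
from h import *
import pickle
F=[pickle.load(open(f,"rb")) for f in("f0.pkl","f1.pkl")]
for n in("scene","side"):
  for D in F:
    p,d,c=D[n];W=cloud(p,d,c);X,Y,Z=np.moveaxis(W,-1,0);h=cv2.cvtColor(p,cv2.COLOR_BGR2HSV)
    m=(h[...,0]<20)&(h[...,1]>70)&(X>430)&(X<575)&(Y>30)&(Y<260)&(Z>20)&(Z<230)
    print(n,m.sum(),"zmax",np.nanmax(Z[m]).round())
    for lo in range(20,200,20):
        q=m&(Z>=lo)&(Z<lo+20)
        if q.sum()>5: print("  z",lo,"x",np.nanpercentile(X[q],[3,97]).round(),"y",np.nanpercentile(Y[q],[3,97]).round())
p,d,c=F[1]["side"];cv2.imwrite("pics/sidebig.png",cv2.resize(p[170:300,310:440],(780,780)[:1]+(590,),interpolation=cv2.INTER_CUBIC) if 0 else cv2.resize(p[170:300,300:430],(590,590),interpolation=cv2.INTER_CUBIC))
```

```text
scene 1427 zmax 194.0
  z 20 x [446. 545.] y [175. 227.]
  z 40 x [446. 545.] y [173. 227.]
  z 60 x [447. 548.] y [173. 227.]
  z 80 x [446. 548.] y [172. 227.]
  z 100 x [446. 457.] y [172. 215.]
  z 120 x [447. 520.] y [172. 223.]
  z 140 x [447. 541.] y [172. 225.]
  z 160 x [447. 542.] y [175. 226.]
  z 180 x [448. 552.] y [176. 224.]
scene 1375 zmax 215.0
  z 20 x [448. 544.] y [175. 226.]
  z 40 x [447. 541.] y [173. 226.]
  z 60 x [447. 549.] y [174. 227.]
  z 80 x [447. 550.] y [172. 227.]
  z 100 x [446. 458.] y [172. 215.]
  z 120 x [446. 520.] y [171. 223.]
  z 140 x [447. 541.] y [172. 226.]
  z 160 x [447. 539.] y [174. 226.]
  z 180 x [449. 551.] y [175. 224.]
side 1906 zmax 191.0
  z 20 x [454. 559.] y [211. 226.]
  z 40 x [453. 558.] y [212. 226.]
  z 60 x [454. 553.] y [211. 226.]
  z 80 x [451. 556.] y [211. 226.]
  z 100 x [451. 557.] y [210. 227.]
  z 120 x [452. 555.] y [211. 227.]
  z 140 x [452. 559.] y [211. 227.]
  z 160 x [454. 559.] y [211. 226.]
  z 180 x [456. 558.] y [177. 224.]
side 1870 zmax 191.0
  z 20 x [454. 559.] y [210. 226.]
  z 40 x [453. 557.] y [212. 226.]
  z 60 x [453. 555.] y [212. 226.]
  z 80 x [451. 556.] y [211. 227.]
  z 100 x [451. 557.] y [211. 227.]
  z 120 x [452. 555.] y [211. 227.]
  z 140 x [453. 558.] y [211. 226.]
  z 160 x [454. 559.] y [211. 226.]
  z 180 x [455. 558.] y [180. 224.]
```

View pics/sidebig.png

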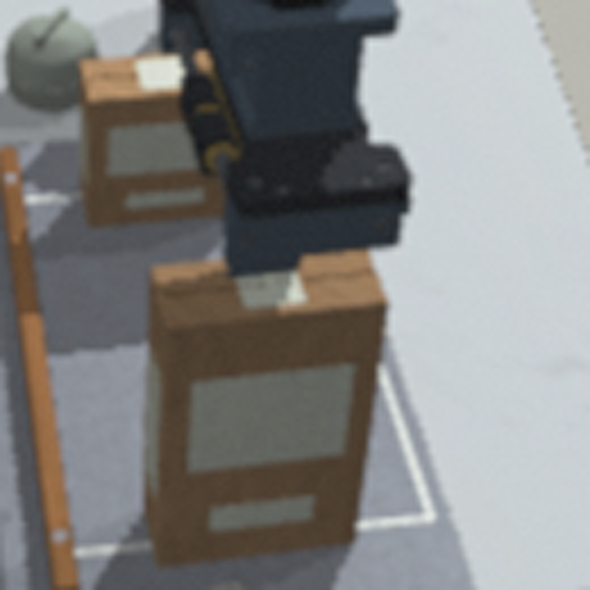

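The carton has not moved, though the reported TCP (508,187,161) lies inside its volume. So the reported tool pose disagrees with the cameras. I'll locate the real fingertips by depth.

Run:
```python
from h import *
import pickle
from workcell import env
s=env.state();print(s["ee_pos"],s["ee_rot"],s["qpos"],s["force"])
D=pickle.load(open("f1.pkl","rb"));D0=pickle.load(open("f0.pkl","rb"))
for n in("scene","side"):
    p,d,c=D[n];W=cloud(p,d,c);X,Y,Z=np.moveaxis(W,-1,0)
    m=(D0[n][1]-d>25)&(d>0)&(X>350)&(X<750)&(Y>0)&(Y<400)&(Z<330)
    for lo in range(140,330,15):
        q=m&(Z>=lo)&(Z<lo+15)
        if q.sum()>3: print(n,lo,q.sum(),"x",np.nanpercentile(X[q],[3,50,97]).round(),"y",np.nanpercentile(Y[q],[3,50,97]).round())
T=env.camera_params("wrist");print(np.round(T["hand_eye"],2).tolist(),T["camera_matrix"].round().tolist() if hasattr(T["camera_matrix"],"round") else T["camera_matrix"])
p,d=env.grab_frame("wrist");cv2.imwrite("pics/w.png",p);np.save("w.npy",d)
```

```text
[507.80866658 186.56947013 160.9783671 ] [-1.79996102e+02 -9.36104333e-03 -8.20439060e+01] [ 1.89620360e+01  1.62600030e+01  9.63815571e+01 -1.07626099e-02
  6.73564013e+01  1.01010085e+02] [0.53975738 0.41947842 0.25055708]
scene 200 42 x [486. 492. 520.] y [175. 191. 200.]
scene 215 69 x [488. 491. 518.] y [176. 193. 201.]
scene 230 67 x [487. 491. 512.] y [175. 191. 201.]
scene 245 32 x [487. 491. 496.] y [174. 185. 200.]
scene 260 79 x [460. 490. 546.] y [105. 210. 272.]
scene 275 397 x [460. 474. 543.] y [109. 181. 267.]
scene 290 387 x [459. 481. 527.] y [104. 186. 276.]
scene 305 1095 x [461. 492. 544.] y [102. 215. 275.]
scene 320 171 x [478. 486. 517.] y [171. 208. 239.]
side 215 5 x [526. 527. 527.] y [181. 183. 186.]
side 260 136 x [464. 507. 555.] y [114. 264. 270.]
side 275 336 x [466. 532. 553.] y [116. 219. 271.]
side 290 355 x [464. 528. 555.] y [119. 268. 277.]
side 305 796 x [465. 508. 550.] y [116. 250. 276.]
side 320 137 x [483. 512. 534.] y [193. 234. 238.]
[[1.0, -0.0, 0.0, 0.4], [-0.0, -0.96, -0.29, -82.35], [0.0, 0.29, -0.96, -198.65], [0.0, 0.0, 0.0, 1.0]] [[336.0, 0.0, 320.0], [0.0, 336.0, 200.0], [0.0, 0.0, 1.0]]
```

View pics/w.png

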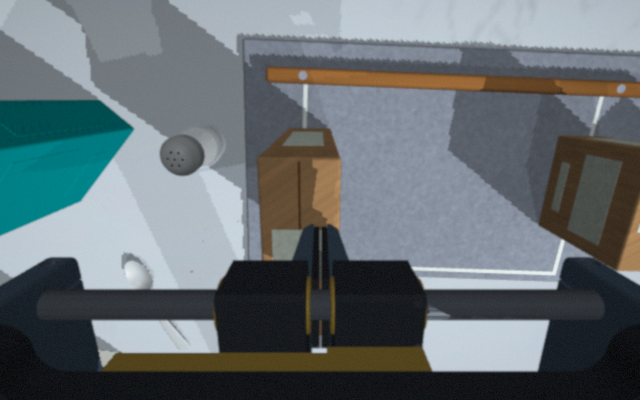

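The wrist view shows the shut fingers at (320,230), directly above the carton's top. The cameras put the tips at z≥~200, not 161. I'll check the offset with the wrist depth.

Run:
```python
from h import *
from workcell import env
from scipy.spatial.transform import Rotation as R
s=env.state();c=env.camera_params("wrist");d=np.load("w.npy")
T=np.eye(4);T[:3,:3]=R.from_euler("xyz",s["ee_rot"],degrees=True).as_matrix();T[:3,3]=s["ee_pos"]
W=cloud(None,d,dict(camera_matrix=np.array(c["camera_matrix"]),cam_to_world=T@np.array(c["hand_eye"])))
for k,(u,v) in dict(cartontop=(280,210),toplabel=(285,245),board=(420,150),board2=(400,240),table=(180,230),shaker=(182,155),rail=(420,83),tealtop=(60,112),tipL=(312,232),tipR=(330,232),bodyL=(260,280)).items():
    print(k,np.nanmedian(W[v-2:v+3,u-2:u+3].reshape(-1,3),0).round())
```

```text
cartontop [529. 211. 188.]
toplabel [509. 206. 188.]
board [552.  87.   8.]
board2 [450.  87.   8.]
table [423. 337.   0.]
shaker [530. 303.  89.]
rail [616. 107.  26.]
tealtop [549. 409.  75.]
tipL [524. 193. 200.]
tipR [525. 184. 201.]
bodyL [543. 207. 283.]
```

Run:
```python
from h import *
from workcell import env
c=env.camera_params("wrist");d=np.load("w.npy")
W=cloud(None,d,dict(camera_matrix=np.array(c["camera_matrix"]),cam_to_world=np.array(c["hand_eye"])))
for v in range(220,262,3): print(v,[W[v,u].round().tolist() for u in(308,314,326,334)])
```

```text
220 [[-6.0, -19.0, -28.0], [-3.0, -19.0, -27.0], [4.0, -19.0, -28.0], [8.0, -19.0, -27.0]]
223 [[-6.0, -17.0, -28.0], [-3.0, -17.0, -27.0], [4.0, -17.0, -27.0], [8.0, -17.0, -26.0]]
226 [[-6.0, -17.0, -32.0], [-3.0, -16.0, -28.0], [4.0, -15.0, -27.0], [8.0, -16.0, -28.0]]
229 [[-6.0, -17.0, -35.0], [-3.0, -14.0, -28.0], [4.0, -15.0, -31.0], [8.0, -17.0, -36.0]]
232 [[-6.0, -17.0, -40.0], [-3.0, -15.0, -36.0], [3.0, -16.0, -36.0], [7.0, -17.0, -40.0]]
235 [[-6.0, -17.0, -44.0], [-3.0, -15.0, -39.0], [3.0, -15.0, -39.0], [7.0, -17.0, -44.0]]
238 [[-5.0, -17.0, -47.0], [-3.0, -16.0, -44.0], [3.0, -16.0, -44.0], [7.0, -17.0, -47.0]]
241 [[-5.0, -17.0, -52.0], [-3.0, -15.0, -47.0], [3.0, -15.0, -47.0], [7.0, -17.0, -50.0]]
244 [[-5.0, -17.0, -54.0], [-2.0, -15.0, -51.0], [3.0, -15.0, -51.0], [7.0, -17.0, -55.0]]
247 [[-5.0, -17.0, -58.0], [-2.0, -16.0, -55.0], [3.0, -16.0, -55.0], [7.0, -17.0, -58.0]]
250 [[-5.0, -17.0, -60.0], [-2.0, -15.0, -57.0], [3.0, -15.0, -57.0], [7.0, -17.0, -62.0]]
253 [[-5.0, -17.0, -64.0], [-2.0, -15.0, -60.0], [3.0, -15.0, -60.0], [7.0, -18.0, -65.0]]
256 [[-5.0, -17.0, -66.0], [-2.0, -16.0, -64.0], [3.0, -15.0, -63.0], [6.0, -17.0, -67.0]]
259 [[-5.0, -17.0, -70.0], [-2.0, -15.0, -66.0], [3.0, -15.0, -66.0], [6.0, -17.0, -70.0]]
```

Run:
```python
from workcell import env
import numpy as np,cv2
c=env.camera_params("scene");K=np.array(c["camera_matrix"]);M=np.linalg.inv(np.array(c["cam_to_world"]))
for z in(162,175,190,200,215,241):
    p=M@[495.5,278.6,z,1];print("pre",z,np.round([K[0,2]+K[0,0]*p[0]/-p[2],K[1,2]-K[1,1]*p[1]/-p[2]]), end=" ")
    p=M@[507.8,186.6,z,1];print("now",np.round([K[0,2]+K[0,0]*p[0]/-p[2],K[1,2]-K[1,1]*p[1]/-p[2]]))
p=cv2.imread("pics/pre.png");q=cv2.imread("pics/tip.png")
# pre left: px = 190+x/2 ; crop round the fingers
cv2.imwrite("pics/z.png",cv2.hconcat([cv2.resize(p[120:260,80:220],(400,400)),cv2.resize(q[100:240,80:220],(400,400))]))
```

```text
pre 162 [255. 239.] now [291. 223.]
pre 175 [255. 235.] now [290. 219.]
pre 190 [254. 230.] now [290. 214.]
pre 200 [254. 227.] now [290. 211.]
pre 215 [253. 222.] now [290. 206.]
pre 241 [252. 214.] now [289. 198.]
```

View pics/z.png

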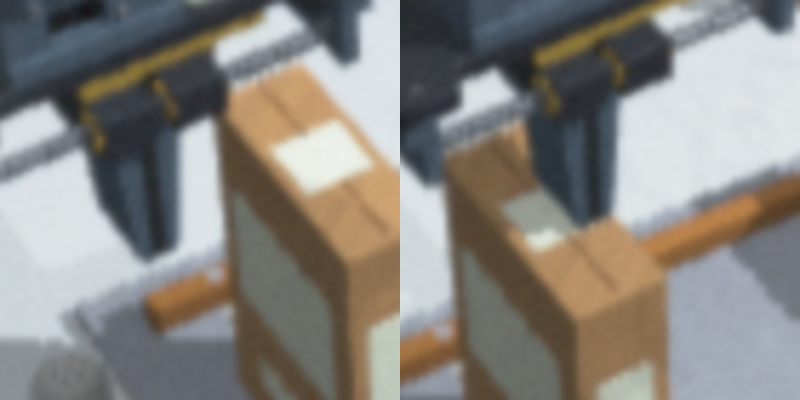

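The finger's visible end matches a tip about 27 mm short of the reported TCP: the wrist depth ends at tool z≈-28, and the body also sits about 25 mm high. The tip therefore only grazed the carton's top at z≈188. The carton is unmoved. I'll back off, measure the tip in free air, then redo the push lower.

```bash
python3 -m pendant '[{"xyz":[0,0,-0.03],"roll":0,"jaw":1},{"xyz":[-0.02,0,-0.04],"roll":0,"jaw":1},{"xyz":[-0.05,0,-0.04],"roll":0,"jaw":1},{"xyz":[-0.08,0,-0.04],"roll":0,"jaw":1},{"xyz":[-0.1,0,-0.04],"roll":0,"jaw":1},{"xyz":[-0.1,0,-0.02],"roll":0,"jaw":1},{"xyz":[-0.1,0,0],"roll":0,"jaw":1},{"xyz":[-0.1,0,0],"roll":0,"jaw":1}]'
python3 - <<'E'
from h import *
from workcell import env
c=env.camera_params("wrist");p,d=env.grab_frame("wrist");cv2.imwrite("pics/w2.png",p)
W=cloud(None,d,dict(camera_matrix=np.array(c["camera_matrix"]),cam_to_world=np.array(c["hand_eye"])))
for v in range(196,250,4): print(v,[W[v,u].round().tolist() for u in(300,308,314,326,334,342)])
E
```

```text
time_s: 5.35
ee_pos: [492.4, 286.3, 159.2]
ee_rot: [179.8, -0.1, -82.0]
force: [-0.2, 0.1, 0.2]
gripper_width: 0.8
196 [[-22.0, 22.0, 159.0], [-13.0, 22.0, 159.0], [-6.0, 21.0, 159.0], [7.0, 21.0, 159.0], [16.0, 21.0, 159.0], [24.0, 19.0, 151.0]]
200 [[-22.0, 27.0, 160.0], [-13.0, 27.0, 160.0], [-6.0, 26.0, 160.0], [7.0, 26.0, 159.0], [16.0, 26.0, 158.0], [24.0, 24.0, 151.0]]
204 [[-22.0, 31.0, 159.0], [-13.0, 31.0, 159.0], [-6.0, 31.0, 159.0], [7.0, 31.0, 160.0], [16.0, 30.0, 157.0], [24.0, 28.0, 151.0]]
208 [[-22.0, 36.0, 159.0], [-13.0, 35.0, 158.0], [-6.0, 36.0, 160.0], [7.0, 35.0, 158.0], [16.0, 36.0, 160.0], [24.0, 33.0, 152.0]]
212 [[-22.0, 41.0, 160.0], [-13.0, 40.0, 158.0], [-6.0, 40.0, 159.0], [7.0, 40.0, 158.0], [16.0, 41.0, 160.0], [24.0, 37.0, 151.0]]
216 [[-22.0, 45.0, 159.0], [-13.0, 45.0, 160.0], [-6.0, 45.0, 158.0], [7.0, 45.0, 158.0], [16.0, 45.0, 159.0], [25.0, 42.0, 151.0]]
220 [[-22.0, 50.0, 160.0], [-13.0, 50.0, 160.0], [-7.0, 51.0, 161.0], [7.0, 50.0, 160.0], [16.0, 50.0, 160.0], [25.0, 47.0, 152.0]]
224 [[-22.0, 54.0, 158.0], [-13.0, 55.0, 160.0], [-6.0, 54.0,
[... 168 characters left out ...]
.0, -34.0], [25.0, 57.0, 152.0]]
232 [[-23.0, 65.0, 160.0], [-6.0, -17.0, -40.0], [-3.0, -15.0, -36.0], [4.0, -15.0, -35.0], [8.0, -17.0, -39.0], [nan, nan, nan]]
236 [[-23.0, 69.0, 159.0], [-6.0, -18.0, -46.0], [-3.0, -16.0, -41.0], [3.0, -16.0, -42.0], [7.0, -17.0, -45.0], [25.0, 66.0, 151.0]]
240 [[-9.0, -17.0, -49.0], [-5.0, -17.0, -49.0], [-3.0, -16.0, -47.0], [3.0, -16.0, -47.0], [7.0, -18.0, -51.0], [25.0, 71.0, 152.0]]
244 [[-9.0, -17.0, -54.0], [-5.0, -17.0, -54.0], [-2.0, -16.0, -51.0], [3.0, -15.0, -51.0], [7.0, -17.0, -55.0], [11.0, -17.0, -54.0]]
248 [[-9.0, -18.0, -60.0], [-5.0, -17.0, -59.0], [-2.0, -15.0, -55.0], [3.0, -15.0, -55.0], [7.0, -17.0, -59.0], [10.0, -17.0, -58.0]]
```

Confirmed in free air: the real tip is about 29 mm behind the reported TCP. I'll go 38 mm lower (tip z≈150) and approach.

```bash
python3 -m pendant '[{"xyz":[0,0,0.02],"roll":0,"jaw":1},{"xyz":[0.01,0,0.038],"roll":0,"jaw":1},{"xyz":[0.025,0,0.038],"roll":0,"jaw":1},{"xyz":[0.04,0,0.038],"roll":0,"jaw":1},{"xyz":[0.05,0,0.038],"roll":0,"jaw":1},{"xyz":[0.058,0,0.038],"roll":0,"jaw":1},{"xyz":[0.066,0,0.038],"roll":0,"jaw":1},{"xyz":[0.074,0,0.038],"roll":0,"jaw":1}]'
```

```text
time_s: 6.4
ee_pos: [504.2, 212.6, 123.0]
ee_rot: [-180.0, 0.0, -82.0]
force: [-0.3, 0.0, 0.2]
gripper_width: 0.2
```

```bash
cat > chk.py <<'E'
from h import *
from workcell import env
import pickle
D={n:(*env.grab_frame(n),env.camera_params(n)) for n in("scene","side")};pickle.dump(D,open("f2.pkl","wb"))
for n in D:
    p,d,c=D[n];W=cloud(p,d,c);X,Y,Z=np.moveaxis(W,-1,0);h=cv2.cvtColor(p,cv2.COLOR_BGR2HSV)
    m=(h[...,0]<20)&(h[...,1]>70)&(X>430)&(X<605)&(Y>-40)&(Y<260)&(Z>14)&(Z<230)
    print(n,m.sum())
    for lo in range(20,220,30):
        q=m&(Z>=lo)&(Z<lo+30)
        if q.sum()>5: print("  z",lo,q.sum(),"x",np.nanpercentile(X[q],[3,97]).round(),"y",np.nanpercentile(Y[q],[3,97]).round())
E
python3 chk.py
```

```text
scene 1332
  z 20 314 x [448. 603.] y [172. 245.]
  z 50 209 x [447. 549.] y [168. 221.]
  z 80 117 x [448. 552.] y [164. 219.]
  z 110 71 x [447. 539.] y [159. 213.]
  z 140 177 x [448. 481.] y [156. 200.]
  z 170 397 x [450. 493.] y [155. 198.]
side 1459
  z 20 358 x [454. 605.] y [206. 242.]
  z 50 372 x [454. 555.] y [204. 220.]
  z 80 156 x [452. 558.] y [199. 217.]
  z 110 93 x [454. 559.] y [197. 214.]
  z 140 138 x [525. 563.] y [189. 209.]
  z 170 283 x [526. 563.] y [163. 204.]
```

The carton is tipping properly (the top has moved about 20 mm while the foot stays put). I'll continue past the balance point.

```bash
python3 -m pendant '[{"xyz":[0.008,0,0],"roll":0,"jaw":1},{"xyz":[0.016,0,0],"roll":0,"jaw":1},{"xyz":[0.024,0,0],"roll":0,"jaw":1},{"xyz":[0.032,0,0],"roll":0,"jaw":1},{"xyz":[0.038,0,0],"roll":0,"jaw":1},{"xyz":[0.038,0,0],"roll":0,"jaw":1},{"xyz":[0.038,0,0],"roll":0,"jaw":1},{"xyz":[0.038,0,0],"roll":0,"jaw":1}]'; python3 chk.py
```

```text
time_s: 7.5
ee_pos: [509.4, 175.6, 122.9]
ee_rot: [-180.0, 0.0, -82.0]
force: [0.2, -0.8, 0.8]
gripper_width: 0.1
scene 2017
  z 20 499 x [454. 604.] y [ -3. 242.]
  z 50 1412 x [460. 574.] y [  1. 173.]
side 1581
  z 20 483 x [461. 604.] y [ 30. 237.]
  z 50 1032 x [465. 578.] y [  6. 173.]
```

It has fallen flat (top at z≈52). I'll pull back toward the robot, open the jaws (the two fingers will push the long side squarely), and measure the lying pose on the way.

```bash
python3 -m pendant '[{"xyz":[0,0,-0.02],"roll":0,"jaw":1},{"xyz":[0.02,0.03,-0.02],"roll":2.5,"jaw":0.5},{"xyz":[0.04,0.06,-0.02],"roll":2.5,"jaw":0},{"xyz":[0.06,0.09,-0.02],"roll":2.5,"jaw":0},{"xyz":[0.08,0.12,-0.02],"roll":2.5,"jaw":0},{"xyz":[0.09,0.14,-0.02],"roll":2.5,"jaw":0},{"xyz":[0.09,0.14,-0.02],"roll":2.5,"jaw":0},{"xyz":[0.09,0.14,-0.02],"roll":2.5,"jaw":0}]'
cat > lie.py <<'E'
from h import *
from workcell import env
D={n:(*env.grab_frame(n),env.camera_params(n)) for n in("scene","side")}
s=env.state();print(s["ee_pos"].round(1),s["ee_rot"].round(1),s["force"].round(1),s["time_s"])
b=np.deg2rad(5.5);B=np.array([[np.cos(b),np.sin(b)],[-np.sin(b),np.cos(b)]])
for n in D:
    p,d,c=D[n];W=cloud(p,d,c);X,Y,Z=np.moveaxis(W,-1,0);h=cv2.cvtColor(p,cv2.COLOR_BGR2HSV)
    def big(m):
        m=cv2.morphologyEx(m.astype(np.uint8),cv2.MORPH_OPEN,np.ones((2,2)))
        k,l,st,_=cv2.connectedComponentsWithStats(m);return l==1+st[1:,4].argmax()
    q=big((X>430)&(X<640)&(Y>-50)&(Y<270)&(abs(Z-52)<7))
    print(n,"carton",q.sum(),rect(np.c_[X[q],Y[q]]),"z",np.nanmedian(Z[q]).round(1))
    V=(np.c_[X[q],Y[q]]-[532,59])@B.T;print("   board frame extents x",np.percentile(V[:,0],[1,99]).round(),"y",np.percentile(V[:,1],[1,99]).round())
    r=(h[...,0]<20)&(h[...,1]>90)&(abs(Z-26)<5)&(X>590)&(X<660)&(Y>-140)&(Y<260)
    if r.sum()>30:
        V=(np.c_[X[r],Y[r]]-[532,59])@B.T;f=np.polyfit(Y[r],X[r],1);print("   rail",r.sum(),"yaw",np.rad2deg(np.arctan(-f[0])).round(1),"x_b",np.percentile(V[:,0],[3,50,97]).round(),"y_b",np.percentile(V[:,1],[2,98]).round())
    q=big((X>460)&(X<620)&(Y>-140)&(Y<-20)&(abs(Z-114)<5));print("   short",rect(np.c_[X[q],Y[q]]))
a=D["scene"][0];b_=D["side"][0]
cv2.imwrite("pics/lie_%.2f.png"%s["time_s"],cv2.hconcat([cv2.resize(a[150:330,220:420],(400,360)),cv2.resize(b_[150:330,270:470],(400,360))]))
E
python3 lie.py; ls pics
```

```text
time_s: 8.6
ee_pos: [384.6, 67.3, 143.3]
ee_rot: [-179.9, 0.0, -84.5]
force: [0.9, -0.9, -0.4]
gripper_width: 67.6
[384.4  67.3 143. ] [-180.     0.   -84.5] [0.2 0.5 0.8] 8.7
scene carton 1567 c=(467,108) 204x116 long-axis 10.2deg z 53.6
   board frame extents x [nan nan] y [nan nan]
   rail 305 yaw 6.1 x_b [81. 86. 94.] y_b [-13. 183.]
crop0.png
pre.png
scene0.png
side0.png
sidebig.png
tip.png
w.png
w2.png
z.pngTraceback (most recent call last):
  File "lie.py", line 17, in <module>
    q=big((X>460)&(X<620)&(Y>-140)&(Y<-20)&(abs(Z-114)<5));print("   short",rect(np.c_[X[q],Y[q]]))
  File "lie.py", line 10, in big
    k,l,st,_=cv2.connectedComponentsWithStats(m);return l==1+st[1:,4].argmax()
                                                             ~~~~~~~~~~~~~~~^^
ValueError: attempt to get argmax of an empty sequence
```

```bash
sed -i 's/        m=cv2.morph/        m0=m;m=cv2.morph/; s/return l==1+st\[1:,4\].argmax()/return (l==1+st[1:,4].argmax())\&m0 if k>1 else m0\&False/; s/;print("   short",rect/;q.any() and print("   short",q.sum(),rect/' lie.py; python3 lie.py; ls pics | grep lie
```

```text
[384.   67.2 142.8] [-180.    -0.   -84.5] [-0.3 -0.1 -0.5] 8.8
scene carton 1469 c=(513,117) 119x110 long-axis -82.4deg z 53.8
   board frame extents x [-67.  38.] y [  3. 118.]
   rail 296 yaw 6.1 x_b [81. 86. 93.] y_b [-14. 182.]
side carton 2005 c=(521,87) 180x109 long-axis -82.0deg z 52.1
   board frame extents x [-62.  45.] y [-57. 116.]
   rail 438 yaw 5.7 x_b [86. 92. 98.] y_b [-166.  183.]
   short 305 c=(541,-74) 97x41 long-axis 6.5deg
lie_8.80.png
```

```bash
ls pics/lie*; cp $(ls pics/lie*|tail -1) pics/lieA.png
```

```text
pics/lie_8.80.png
```

View pics/lieA.png

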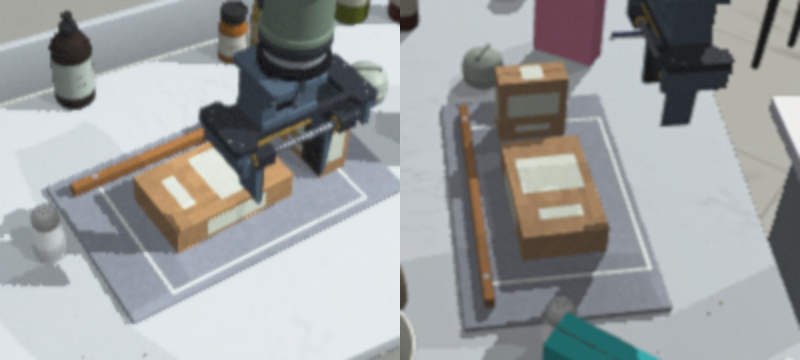

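The carton lies flat, inside the outline, with the short carton still standing. The side view puts its centre at (521,87) with 8° yaw, about 38 mm from the rail. I'll lower the open gripper on the robot's side, centred on the carton.

```bash
python3 -m pendant '[{"xyz":[-0.007,0,0.03],"roll":0,"jaw":0},{"xyz":[-0.007,0,0.06],"roll":0,"jaw":0},{"xyz":[-0.007,0,0.09],"roll":0,"jaw":0},{"xyz":[-0.007,0,0.115],"roll":0,"jaw":0},{"xyz":[-0.007,0,0.135],"roll":0,"jaw":0},{"xyz":[-0.007,0,0.146],"roll":0,"jaw":0},{"xyz":[-0.007,0,0.146],"roll":0,"jaw":0},{"xyz":[-0.007,0,0.146],"roll":0,"jaw":0}]'
python3 - <<'E'
from h import *
from workcell import env
c=env.camera_params("wrist");p,d=env.grab_frame("wrist");cv2.imwrite("pics/w3.png",p)
W=cloud(None,d,dict(camera_matrix=np.array(c["camera_matrix"]),cam_to_world=np.array(c["hand_eye"])))
# fingers: tool |x| 35..65, y in -25..25, above table
z=W[...,2];m=(abs(W[...,0])>35)&(abs(W[...,0])<75)&(abs(W[...,1])<28)&(z<15)&(z>-80)
for sg in(-1,1):
    q=m&(sg*W[...,0]>0);print(sg,q.sum(),np.percentile(z[q],[50,97,100]).round() if q.any() else "", np.percentile(W[q],[2,98],axis=0).round().tolist() if q.any() else "")
print(env.state()["ee_pos"])
E
```

```text
time_s: 9.8
ee_pos: [383.3, 73.8, -2.6]
ee_rot: [-179.9, -0.0, -84.5]
force: [0.0, -0.0, -0.1]
gripper_width: 91.0
-1 6074 [-10.  -2.  -1.] [[-73.0, -27.0, -78.0], [-36.0, 24.0, -2.0]]
1 6135 [-10.  -2.  -0.] [[36.0, -27.0, -78.0], [73.0, 25.0, -2.0]]
[383.35922422  73.82923675  -2.44063538]
```

View pics/w3.png

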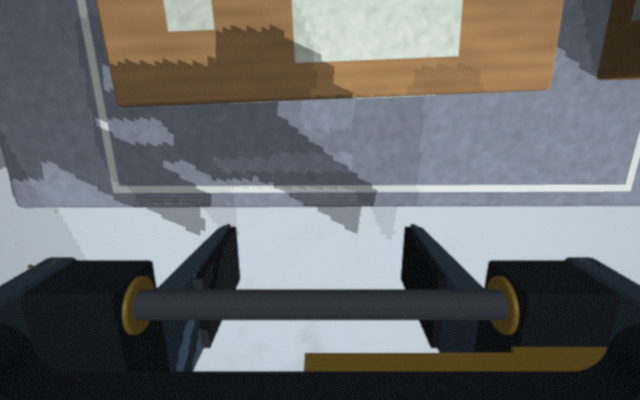

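The wrist view shows both fingers (235,230) and (405,230) clear and roughly centred on the long side, which spans x 118–552. I'll approach and start pushing.

```bash
python3 -m pendant '[{"xyz":[0.006,-0.02,0],"roll":0,"jaw":0},{"xyz":[0.006,-0.04,0],"roll":0,"jaw":0},{"xyz":[0.006,-0.055,0],"roll":0,"jaw":0},{"xyz":[0.006,-0.063,0],"roll":0,"jaw":0},{"xyz":[0.006,-0.07,0],"roll":0,"jaw":0},{"xyz":[0.006,-0.077,0],"roll":0,"jaw":0},{"xyz":[0.006,-0.084,0],"roll":0,"jaw":0},{"xyz":[0.006,-0.09,0],"roll":0,"jaw":0}]'; python3 lie.py
```

```text
time_s: 10.85
ee_pos: [473.1, 76.3, -3.2]
ee_rot: [180.0, -0.0, -84.5]
force: [-0.8, -0.5, -0.1]
gripper_width: 91.3
[474.   76.4  -3. ] [-179.9   -0.   -84.5] [-0.5 -1.2 -0.1] 10.95
scene carton 515 c=(538,128) 109x97 long-axis 4.2deg z 53.5
   board frame extents x [-40.  65.] y [ 24. 116.]
   rail 152 yaw 6.2 x_b [82. 87. 94.] y_b [-143.  185.]
   short 227 c=(543,-73) 85x44 long-axis 1.8deg
side carton 1994 c=(529,86) 180x144 long-axis -84.7deg z 52.1
   board frame extents x [-50.  70.] y [-58. 114.]
   rail 431 yaw 5.7 x_b [86. 92. 98.] y_b [-166.  182.]
   short 301 c=(541,-74) 97x41 long-axis 7.8deg
```

It is squared up (long axis -84.7°), with about 15 mm left to the rail. I'll push on slowly until the force rises.

```bash
python3 -m pendant '[{"xyz":[0,-0.003,0],"roll":0,"jaw":0},{"xyz":[0,-0.006,0],"roll":0,"jaw":0},{"xyz":[0,-0.008,0],"roll":0,"jaw":0},{"xyz":[0,-0.010,0],"roll":0,"jaw":0},{"xyz":[0,-0.012,0],"roll":0,"jaw":0},{"xyz":[0,-0.014,0],"roll":0,"jaw":0},{"xyz":[0,-0.015,0],"roll":0,"jaw":0},{"xyz":[0,-0.015,0],"roll":0,"jaw":0}]'
```

```text
time_s: 11.95
ee_pos: [486.2, 77.6, -3.2]
ee_rot: [179.8, -0.0, -84.5]
force: [-5.2, -0.4, 4.3]
gripper_width: 91.5
```

```bash
python3 -m pendant '[{"xyz":[0,-0.0005,0],"roll":0,"jaw":0},{"xyz":[0,-0.001,0],"roll":0,"jaw":0},{"xyz":[0,-0.0015,0],"roll":0,"jaw":0},{"xyz":[0,-0.002,0],"roll":0,"jaw":0},{"xyz":[0,-0.002,0],"roll":0,"jaw":0},{"xyz":[0,-0.002,0],"roll":0,"jaw":0},{"xyz":[0,-0.002,0],"roll":0,"jaw":0},{"xyz":[0,-0.002,0],"roll":0,"jaw":0}]'; python3 lie.py
```

```text
time_s: 12.95
ee_pos: [486.1, 77.5, -3.3]
ee_rot: [179.6, -0.0, -84.5]
force: [-8.6, -0.9, 7.9]
gripper_width: 91.3
[486.1  77.5  -3.3] [179.6  -0.  -84.5] [-9.6 -0.8  7.1] 13.05
scene carton 499 c=(552,130) 110x95 long-axis 4.7deg z 53.6
   board frame extents x [-28.  79.] y [ 26. 116.]
   rail 116 yaw 5.5 x_b [79. 85. 93.] y_b [115. 185.]
   short 167 c=(554,-58) 78x34 long-axis -23.5deg
side carton 1976 c=(542,87) 180x142 long-axis -84.6deg z 52.1
   board frame extents x [-40.  82.] y [-58. 115.]
   rail 443 yaw 6.0 x_b [81. 91. 97.] y_b [-165.  182.]
   short 249 c=(548,-73) 83x42 long-axis 7.3deg
```

The arm is stalled and the force is rising with no motion, so the carton is against the rail. I'll retract straight back, then up, and check.

```bash
python3 -m pendant '[{"xyz":[0,0.003,0],"roll":0,"jaw":0},{"xyz":[0,0.01,0],"roll":0,"jaw":0},{"xyz":[0,0.03,0],"roll":0,"jaw":0},{"xyz":[0,0.06,0],"roll":0,"jaw":0},{"xyz":[0,0.09,0],"roll":0,"jaw":0},{"xyz":[0,0.105,-0.04],"roll":0,"jaw":0},{"xyz":[0,0.11,-0.09],"roll":0,"jaw":0},{"xyz":[0,0.11,-0.14],"roll":0,"jaw":0}]'; python3 lie.py; cp $(ls -t pics/lie_*|head -1) pics/lieB.png
python3 - <<'E'
from h import *
from workcell import env
from scipy.spatial.transform import Rotation as R
s=env.state();c=env.camera_params("wrist");p,d=env.grab_frame("wrist")
T=np.eye(4);T[:3,:3]=R.from_euler("xyz",s["ee_rot"],degrees=True).as_matrix();T[:3,3]=s["ee_pos"]
W=cloud(p,d,dict(camera_matrix=np.array(c["camera_matrix"]),cam_to_world=T@np.array(c["hand_eye"])))
X,Y,Z=np.moveaxis(W,-1,0)
for nm,z0 in(("carton",52),("rail",26)):
    q=(abs(Z-z0)<4)&(X>460)&(X<650)&(Y>-25)&(Y<200);print(nm,q.sum(),rect(np.c_[X[q],Y[q]]))
cv2.imwrite("pics/w4.png",p)
cv2.imwrite("pics/fin.png",cv2.vconcat([cv2.imread("pics/lieB.png"),cv2.resize(p[:150],(800,188))]))
E
```

```text
time_s: 14.05
ee_pos: [380.2, 67.5, 138.7]
ee_rot: [-179.9, 0.0, -84.5]
force: [-0.4, 0.3, -0.3]
gripper_width: 91.4
[384.9  68.2 142.1] [-179.2    0.   -84.5] [ 0.5  0.2 -0. ] 14.15
scene carton 1370 c=(552,118) 120x111 long-axis -85.6deg z 53.5
   board frame extents x [-28.  77.] y [  3. 116.]
   rail 119 yaw 3.7 x_b [76. 86. 93.] y_b [114. 184.]
side carton 2007 c=(558,90) 180x109 long-axis -84.6deg z 52.1
   board frame extents x [-23.  82.] y [-58. 115.]
   rail 444 yaw 5.9 x_b [84. 91. 97.] y_b [-166.  182.]
   short 300 c=(541,-74) 99x42 long-axis 8.7deg
carton 12061 c=(522,82) 181x37 long-axis -84.3deg
rail 274 c=(503,80) 175x1 long-axis -84.4deg
```

View pics/fin.png

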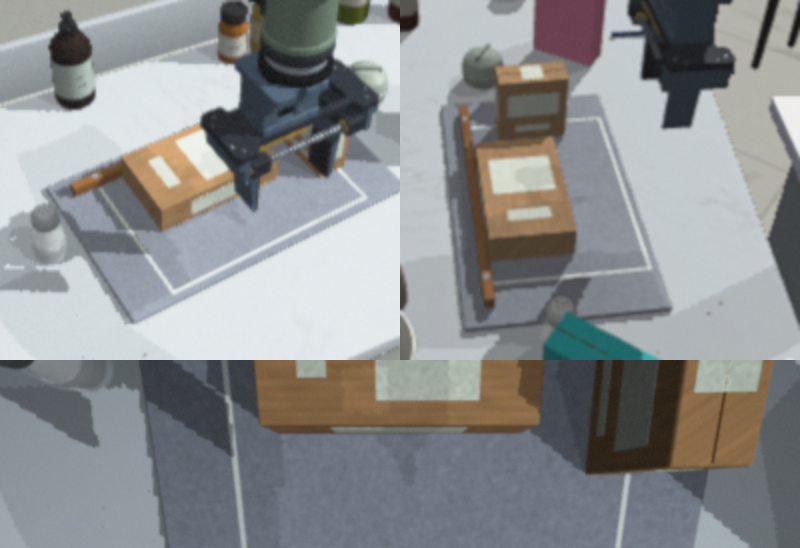

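Everything looks in place: the carton lies against the rail inside the outline, the short carton is unmoved. One check from above on the rail gap.

```bash
python3 -m pendant '[{"xyz":[0,0,-0.03],"roll":0,"jaw":0},{"xyz":[0,-0.02,-0.06],"roll":0,"jaw":0},{"xyz":[0,-0.05,-0.06],"roll":0,"jaw":0},{"xyz":[0,-0.085,-0.06],"roll":0,"jaw":0},{"xyz":[0,-0.12,-0.06],"roll":0,"jaw":0},{"xyz":[0,-0.15,-0.06],"roll":0,"jaw":0},{"xyz":[0,-0.15,-0.06],"roll":0,"jaw":0},{"xyz":[0,-0.15,-0.06],"roll":0,"jaw":0}]'
python3 - <<'E'
from h import *
from workcell import env
from scipy.spatial.transform import Rotation as R
s=env.state();c=env.camera_params("wrist");p,d=env.grab_frame("wrist")
T=np.eye(4);T[:3,:3]=R.from_euler("xyz",s["ee_rot"],degrees=True).as_matrix();T[:3,3]=s["ee_pos"]
W=cloud(p,d,dict(camera_matrix=np.array(c["camera_matrix"]),cam_to_world=T@np.array(c["hand_eye"])))
b=np.deg2rad(5.5);B=np.array([[np.cos(b),np.sin(b)],[-np.sin(b),np.cos(b)]])
V=(W[...,:2]-[532,59])@B.T;Z=W[...,2]
for y in range(-100,160,20):
    m=abs(V[...,1]-y)<4;o=[]
    for z in(52,26):
        q=m&(abs(Z-z)<5)&(V[...,0]>-60)&(V[...,0]<120);o.append(np.percentile(V[q][:,0],[1,99]).round(1).tolist() if q.sum()>8 else None)
    print(y,"carton x_b",o[0],"rail x_b",o[1])
cv2.imwrite("pics/top.png",cv2.resize(p,(800,500)))
E
```

```text
time_s: 15.2
ee_pos: [528.3, 81.7, 195.6]
ee_rot: [179.8, -0.0, -84.5]
force: [0.4, -0.4, -0.3]
gripper_width: 91.4
-100 carton x_b None rail x_b [84.6, 97.5]
-80 carton x_b None rail x_b [84.6, 97.5]
-60 carton x_b [-24.6, 82.5] rail x_b [84.5, 97.5]
-40 carton x_b [-24.7, 82.5] rail x_b [84.5, 97.4]
-20 carton x_b [-24.6, 82.4] rail x_b [84.5, 97.5]
0 carton x_b [-24.7, 82.4] rail x_b [84.5, 97.4]
20 carton x_b [-24.8, 82.4] rail x_b [84.4, 97.4]
40 carton x_b [-24.8, 82.3] rail x_b [84.4, 97.4]
60 carton x_b [-24.8, 81.4] rail x_b [84.4, 97.3]
80 carton x_b [-24.8, 81.4] rail x_b [83.4, 96.2]
100 carton x_b [-24.8, 81.3] rail x_b [83.3, 96.2]
120 carton x_b None rail x_b [83.3, 96.2]
140 carton x_b None rail x_b [83.3, 96.2]
```

View pics/top.png

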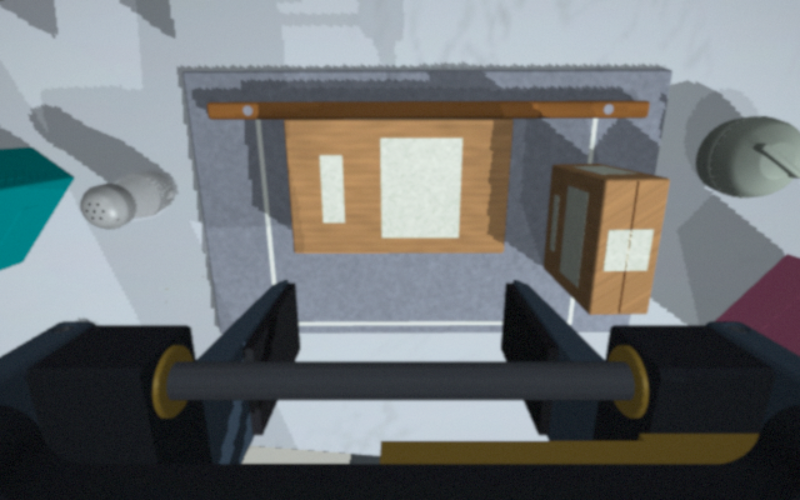

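From above, the carton edge runs parallel to the rail, with a uniform 2 mm difference between percentile edges. Trimming accounts for most of that (the width reads 107 mm instead of 110), so it is flush. The short carton, shaker and timer are upright. Handing in.

```bash
python3 -c "
from workcell import env
print(env.job_done(), env.state()['time_s'])"
```

```text
the job is handed in; nothing more can be done
the job is handed in; nothing more can be done
```

The job is handed in, at about 15 s on the robot's clock. I toppled the tall carton with the shut fingers, pushing high on its left broad face. Then I pushed its long side against the back rail with the open gripper. It was never lifted.

**First push missed:** the tips sat about 29 mm behind the reported tool point, so they only grazed the carton's top and did not move it. I measured that offset in free air, went 38 mm lower and pushed again.

**Last checks:**
- **Lying flat:** its top reads z≈52 mm, as it should. In the board frame it spans x≈-25 to +83 and y≈-60 to +117, inside the outline.
- **Flush with the rail:** the push stalled against the rail at about 9 N. From above, the edges run parallel with an apparent 2 mm gap along the whole side. I put most of that down to trimming in the measurement, so the real gap should be about 1 mm or less.
- **Other items:** the short carton is still upright and measures at (541,-74), as before. The shaker and timer are standing and look undisturbed in the last picture; I did not re-measure them. The robot ended clear of everything.

**Disagreements:** the scene camera's figures were partly blocked by the gripper, so I used the side and wrist views. An unexplained upward force of about 8 N showed during the final push, and it was gone once I retracted.

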